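# Start the strap-edge finishing machine in the safe order

## Robot

A 7-joint arm with a two-finger parallel gripper is mounted at the origin on the work surface. World frame = base frame: x ahead of the robot, y to its left, z up, the work surface at z = 0. Lengths are in m, angles in rad, forces in N, time in s.
With the tool pointing down it reaches from about 0.4 to 0.85 m from the base axis. Payload 10.4 kg.
Tool frame: the origin (TCP) lies midway between the tips of the shut fingers; the grasp point (between the pads) lies 19 mm behind it; z points along the fingers, y is the line along which they close (so a half turn about z gives the same grasp; the last joint's range is limited). The gripper opens to 87 mm and grips with 3 to 60 N. Pads are 19 mm wide; open, the fingers measure 117 mm over their backs; the gripper's body (75 mm by 190 mm) begins 51 mm behind the grasp point.
Start: joints at [1.115, 0.332, -0.065, 1.46, 0.022, 1.35, -0.088], TCP at [0.262, -0.567, 0.223] pointing down, gripper open.
Joint ranges: [-2.6, 2.6], [-0.5, 2.12], [-1.47, 1.34], [0.16, 2.42], [-1.27, 4.41], [0.06, 2.06], [-2.6, 2.6]. Speed limits (rad/s): [2.22, 2.22, 2.79, 2.79, 3.14, 3.14, 3.14].

## Interface

Orientations are given as a unit quaternion [x, y, z, w].
In Python, from bench import r gives the robot as it stands.
- The arm moves only by the tool arm_command, never from a script. Its argument "moves" is one flat list of numbers, 4 for each row, row after row: the shift along the tool's x, y, z in cm, then the turn about the tool's z in degrees. A call has 1 to 12 rows; each row shifts and turns the commanded pose from where the row before left it, along the tool's axes as they then stand; what a row does not reach is not made up. A row lasts 1/12 s, in which the tool goes at most 41.7 mm and 7.16 degrees, less where a joint would pass 70% of its speed; a pose out of reach is approached as far as the arm can. A call with a gripper value outside its range is refused whole. "fingers" is the opening in per cent of the stroke, from 0 (shut) to 100 (fully open), set as the call begins (left out, the last holds). The fingers move at their own pace and stop on an object; "squeeze" is the grip in N (left out, the last holds). Time passes only in rows, so rows that do not move let the fingers close. It gives the time, the measured TCP pose, the force, the opening and the grip force at its end, in the units of the state.
- r.read_state(): the state, without advancing time (a new reading comes with each control period).
- r.camera(name): name is "side" or "top"; returns the picture (480x640x3 uint8, red, green, blue); there is no depth.
- r.camera_info(name): a dict with "fx", "fy", "cx", "cy" (pixels), "origin" and "attitude" of the camera in the world. Camera axes: x right, y up, looking along -z (the intrinsics and any distortion apply to the point x, -y, -z); pixel columns grow to the right and rows downward; lengths in m; the calibration is good to about 2 mm. A picture is of the moment at which its call begins. camera_info takes no time and is no camera call.
- r.close_job(): hands the job in; it is judged then, once.
The state is a dict: "time": time; "joint_positions": joint angles; "joint_vel": joint speeds; "joint_torque": joint torques, N m; "ee_pos": TCP position; "eef_rot": TCP orientation; "ft_force": force on the tool from outside, world axes, zero at the start; "torque": the same for the moment, N m; "width": finger opening in m; "grip_force": force on a finger pad.
Only numpy, scipy, OpenCV 4.12 (cv2) and the standard library are available. Lean on these libraries where they do the work, as an engineer would, in place of code of your own. Each camera call takes 0.05 s, during which the arm holds its last target. There are 200 camera calls.

## Task

Start up the bench-top edge-finishing machine, ready to sand and burnish bag straps: with the fingertips, lightly tap its latching push-buttons so that each one stays down, first the white one (mains), then the blue one (dust extraction), and last the green one (spindle motor), letting go of each before going on to the next. Keep off the black reverse button, the red stop mushroom, the speed knob and the wheels, and do not pick up, shove or knock over the machine or any of the things standing on it and around it.

Things in the scene. Friction and masses are not known exactly. Their poses are not given: they have to be found in the camera images.
- edge_machine: slate-grey edge sander/burnisher, 9 kg, loose on rubber feet: cabinet 200 (x) x 300 (y) x 150 mm high, flat mid-grey deck on top; origin under its centre at bench level, +x to its back (filter canister to x = 195 mm), +y to its left. Wheels at both ends reach y = +-235 mm, under 125 mm high. Button row at x = -50, y = 90 (white), 30, -30, -90 mm (black); knob, mushroom, jar at x = 50 mm
- white_button (a joint): White (mains) button: 0 = fully out (off), grows in m as it is pushed straight down into the deck; in by more than 3 mm = latched on. Push: about 3 N at first, 5 N at 4 mm, 6 N at 6 mm, 8 N at its hard stop at 10 mm; let go, it stays where it is left (springs back to 6 to 7 mm if it was deeper).
- white_button_top (a point): centre of the top face of the white round 26 mm push-button cap with flat top in a steel bezel on the front row of the machine's deck, leftmost; 18 mm above the deck when out; moves with the cap
- blue_button (a joint): Blue (dust extraction) button: 0 = fully out (off), grows in m as it is pushed straight down into the deck; in by more than 3 mm = latched on. Push: about 3 N at first, 5 N at 4 mm, 6 N at 6 mm, 8 N at its hard stop at 10 mm; let go, it stays where it is left (springs back to 6 to 7 mm if it was deeper).
- blue_button_top (a point): centre of the top face of the blue round 26 mm push-button cap with flat top in a steel bezel on the front row of the machine's deck, second from the left; 18 mm above the deck when out; moves with the cap
- green_button (a joint): Green (spindle motor) button: 0 = fully out (off), grows in m as it is pushed straight down into the deck; in by more than 3 mm = latched on. Push: about 3 N at first, 5 N at 4 mm, 6 N at 6 mm, 8 N at its hard stop at 10 mm; let go, it stays where it is left (springs back to 6 to 7 mm if it was deeper).
- green_button_top (a point): centre of the top face of the green round 26 mm push-button cap with flat top in a steel bezel on the front row of the machine's deck, third from the left; 18 mm above the deck when out; moves with the cap
- reverse_button: black (reverse) round 26 mm push-button cap with flat top in a steel bezel on the front row of the machine's deck, rightmost, to be left alone; origin on its axis at the deck's surface while it is out, its top 18 mm higher
- stop_mushroom: red stop mushroom, head 40 mm across, top 28 mm above the deck, back row right, to be left alone; origin on its axis at the deck's surface
- speed_knob: black round speed knob with a white pointer line, 38 mm across at its foot, 30 mm above, 21 mm high, back row middle, set at any angle, to be left alone; origin on its axis at the deck's surface
- wheels: spindle along the machine's y, 85 mm above the bench, with a dark grooved wooden burnishing wheel (60 mm diameter, left end) and a brown sanding drum (55 mm diameter, right end), to be left alone; origin on the axis, mid-machine
- paint_jar: small tan edge-paint jar with black cap, 42 mm diameter, 50 mm high, standing loose on the back left of the deck; origin under its centre
- tumbler: empty glass tumbler, 72 mm across the rim, 95 mm high, loose on the bench before the right wheel; origin under its centre
- slicker: light wooden hand slicker, 128 mm long, 26 mm thick, lying loose on the bench before the left wheel, along its own x; origin under its centre
- weight: bright steel pattern weight with grey-green felt on top, 60 (x) x 110 (y) x 35 mm, loose on the bench in front of the machine; origin under its centre
There are look-alikes about, which are no part of the job. Several things have the shape of the slicker; the one meant has the colours described above.

How it is judged:
By the outcome, as a careful person would: the job done as asked, in the order asked, and still so for the second after the job is handed in, with the robot touching nothing.
It also fails if it takes over 40 s, if anything falls off the work surface, if the arm or the gripper's body presses on something with over 40 N, if the wrist force passes 120 N, or if a joint passes its speed limit or range.

## Working session

There is one attempt and no reset: what is moved stays moved. The work goes in short steps, Python scripts to look and compute and a tool call to move; the robot and the scene stay as the last step left them, time stands still between calls to the robot, and variables do not carry over. Pictures are saved under pics/ and viewed, at most 10 in all, crops included, and the job is handed in when it is done.

Besides the shell and the picture viewer there is one more tool, called after "Emit:" as name(argument=value, ...) on one line, values as JSON. arm_command: Moves the arm, as the interface text tells. Its arguments: {"type":"object","properties":{"moves":{"type":"array"},"fingers":{"type":"number"},"squeeze":{"type":"number"}},"required":["moves"]}

```bash
mkdir -p pics; python3 - <<'E'
from bench import r
import cv2
for n in("top","side"):
    cv2.imwrite(f"pics/{n}0.png",r.camera(n)[:,:,::-1]); print(r.camera_info(n))
s=r.read_state();print(s)
E
```

```text
{'fx': 449.7446900493463, 'fy': 449.7446900493463, 'cx': 323.37544031258153, 'cy': 234.45492908890319, 'origin': array([0.29729273, 0.07055888, 0.92062882]), 'attitude': array([ 0.08531321, -0.08183127, -0.67551425,  0.7278089 ])}
{'fx': 438.4752283561147, 'fy': 438.4752283561147, 'cx': 320.8432727072163, 'cy': 240.00853186299872, 'origin': array([ 0.46228994, -0.54532674,  0.67860077]), 'attitude': array([ 0.40627726, -0.00446935, -0.02346631,  0.91343754])}
{'time': 0.1, 'joint_positions': array([ 1.11538566,  0.33282957, -0.06475279,  1.46083047,  0.02162479,
        1.34986139, -0.08845756]), 'joint_vel': array([-2.55740544e-07, -2.12728080e-03,  1.07594894e-03, -6.88994235e-04,
        1.26815927e-03,  3.54925357e-04,  4.65575196e-05]), 'joint_torque': array([ 1.48145238e-03, -6.24546504e+01,  2.44978513e-02, -3.90718138e+01,
       -6.15208782e-02,  3.65455030e-02,  1.17614118e-04]), 'ee_pos': array([ 0.26202417, -0.56706691,  0.2218334 ]), 'eef_rot': array([ 9.76662917e-01,  2.14777016e-01, -1.61171542e-04, -5.94535299e-04]), 'ft_force': array([ 0.54600214,  0.05056101, -0.31447258]), 'torque': array([-0.01726298, -0.00587554,  0.01503725]), 'grip_force': 0.0, 'width': 0.08698768428144499}
```

View pics/top0.png

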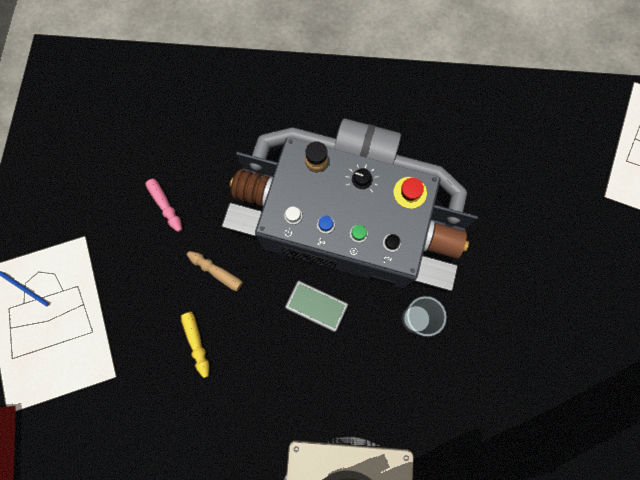

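View pics/side0.png

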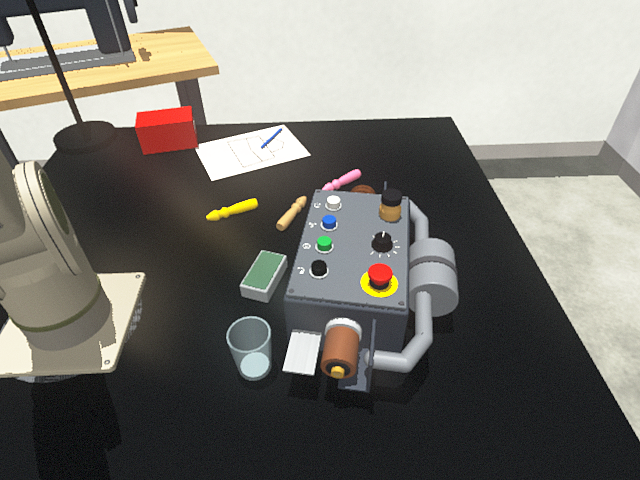

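```bash
cat > h.py <<'E'
import numpy as np, cv2
from scipy.spatial.transform import Rotation as R
from bench import r
def ray(n,px):
    c=r.camera_info(n); d=np.array([(px[0]-c['cx'])/c['fx'],-(px[1]-c['cy'])/c['fy'],-1])
    d=R.from_quat(c['attitude']).apply(d); return np.array(c['origin']),d/np.linalg.norm(d)
def plane(n,px,z):
    o,d=ray(n,px); return o+d*(z-o[2])/d[2]
def cross(a,b):
    (o,d),(p,e)=ray("top",a),ray("side",b)
    t=np.linalg.lstsq(np.c_[d,-e],p-o,rcond=None)[0]; A,B=o+t[0]*d,p+t[1]*e
    return (A+B)/2,np.linalg.norm(A-B)
def mask(hsv,k):
    if k=="white": return cv2.inRange(hsv,(0,0,170),(180,60,255))
    lo,hi={"blue":(105,120,60),"green":(50,120,60)}[k],{"blue":(128,255,255),"green":(80,255,255)}[k]
    return cv2.inRange(hsv,lo,hi)
def find(img,k,near):
    x,y=near; m=mask(cv2.cvtColor(img,cv2.COLOR_RGB2HSV),k)
    z=np.zeros_like(m); z[y-14:y+15,x-14:x+15]=m[y-14:y+15,x-14:x+15]
    n,l,s,c=cv2.connectedComponentsWithStats(z); i=1+np.argmax(s[1:,4]); return c[i],s[i]
E
python3 - <<'E'
from h import *
t,s=r.camera("top"),r.camera("side")
T=dict(white=(292,214),blue=(326,224),green=(359,233)); S=dict(white=(333,203),blue=(329,222),green=(324,243))
for k in T:
    a,sa=find(t,k,T[k]); b,sb=find(s,k,S[k])
    print(k,a,sa,b,sb,cross(a,b),plane("top",a,.165),plane("side",b,.165))
q=r.read_state(); print(R.from_quat(q['eef_rot']).as_matrix().round(3))
v=np.hstack([cv2.resize(t[190:260,270:410],None,fx=2.8,fy=4),cv2.resize(s[180:290,280:400],None,fx=3,fy=2.5454)[:280]])
cv2.imwrite("pics/crop1.png",v[:,:,::-1])
E
```

```text
white [292.43414634 213.94634146] [284 206  18  18 205] [333.11695906 202.14619883] [325 195  17  16 171] (array([0.51298742, 0.13812436, 0.16008777]), np.float64(0.0011825828627711095)) [0.51219855 0.13778787 0.165     ] [0.51193576 0.13134664 0.165     ]
blue [325.42073171 222.71341463] [319 216  14  15 164] [328.80503145 221.3081761 ] [322 215  14  14 159] (array([0.50109537, 0.07909629, 0.16097208]), np.float64(0.0013577470705686053)) [0.5007055  0.07915839 0.165     ] [0.50013842 0.07392236 0.165     ]
green [358.57055215 231.95705521] [352 225  14  15 163] [323.78857143 243.01714286] [317 236  14  15 175] (array([0.48880767, 0.0203372 , 0.1608688 ]), np.float64(0.0014240597539292381)) [0.48848635 0.02071852 0.165     ] [0.48791108 0.01552632 0.165     ]
[[ 0.908  0.419 -0.   ]
 [ 0.419 -0.908  0.001]
 [-0.    -0.001 -1.   ]]
```

View pics/crop1.png

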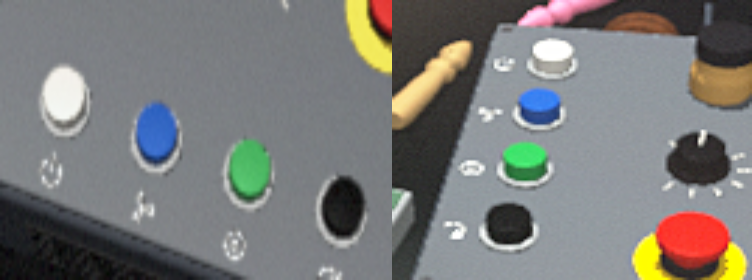

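Emit:
arm_command(moves=[1,-1,0,0,2,-2,0,0,2.2,-2.3,0,0,2.2,-2.3,0,0,2.2,-2.3,0,0,2.2,-2.3,0,0,2.2,-2.3,0,0,2.2,-2.3,0,0,2.2,-2.3,0,0,2.2,-2.3,0,0,2.2,-2.3,0,0,2.2,-2.3,0,0], fingers=0, squeeze=5)

```text
time: 1.2
ee_pos: [0.3802, -0.225, 0.2226]
eef_rot: [0.977, 0.215, -0.0, 0.0]
ft_force: [0.0, 0.3, 0.6]
width: 0.0152
grip_force: 0.0
```

Emit:
arm_command(moves=[2.2,-2.3,0,0,2.2,-2.3,0,0,2.2,-2.3,0,0,2.2,-2.3,0,0,2.2,-2.3,0,0,2.2,-2.3,0,0,2.2,-2.3,0,0,2.2,-2.3,0,0,2.2,-2.3,0,0,2.2,-2.3,0,0,1,-1,0,0,0,0,0,0])

```text
time: 2.2
ee_pos: [0.4884, 0.0918, 0.2225]
eef_rot: [0.976, 0.217, 0.0, -0.001]
ft_force: [0.2, -0.5, -0.2]
width: 0.0009
grip_force: 0.0
```

Emit:
arm_command(moves=[1,-0.8,0,0,1,-0.8,0,0,1,-0.8,0,0,1,-0.8,0,0,0,0,1,0,0,0,1,0,0,0,1,0,0,0,0,0,0,0,0,0])

```text
time: 2.95
ee_pos: [0.5104, 0.1326, 0.1916]
eef_rot: [0.977, 0.214, -0.001, 0.0]
ft_force: [0.2, 0.2, -0.2]
width: 0.0004
grip_force: 0.0
```

```bash
python3 - <<'E'
from h import *
t,s=r.camera("top"),r.camera("side")
q=r.read_state(); print(q['ee_pos'],q['ft_force'])
v=np.hstack([cv2.resize(t[150:270,250:400],None,fx=2.6,fy=4),cv2.resize(s[150:270,260:390],None,fx=3,fy=4)])
cv2.imwrite("pics/crop2.png",v[:,:,::-1])
E
```

```text
[0.51113541 0.13314814 0.19276042] [ 0.20890228 -0.00200435 -0.2150639 ]
```

View pics/crop2.png

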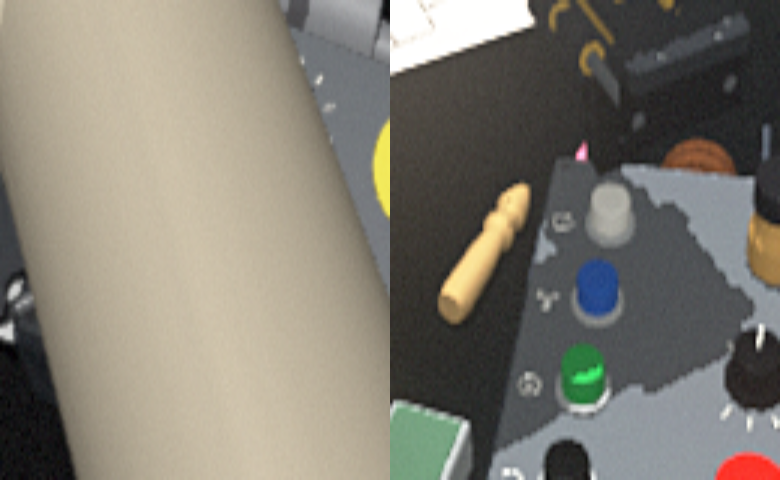

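```bash
python3 - <<'E'
from h import *
s=r.camera("side").copy(); c=r.camera_info("side")
p=R.from_quat(c['attitude']).inv().apply(r.read_state()['ee_pos']-c['origin'])
print(c['cx']-c['fx']*p[0]/p[2],c['cy']+c['fy']*p[1]/p[2])
cv2.imwrite("pics/s3.png",cv2.resize(s[0:280,200:520],None,fx=2,fy=2,interpolation=2)[:,:,::-1])
E
```

```text
332.8055423113858 189.70528959560698
```

View pics/s3.png

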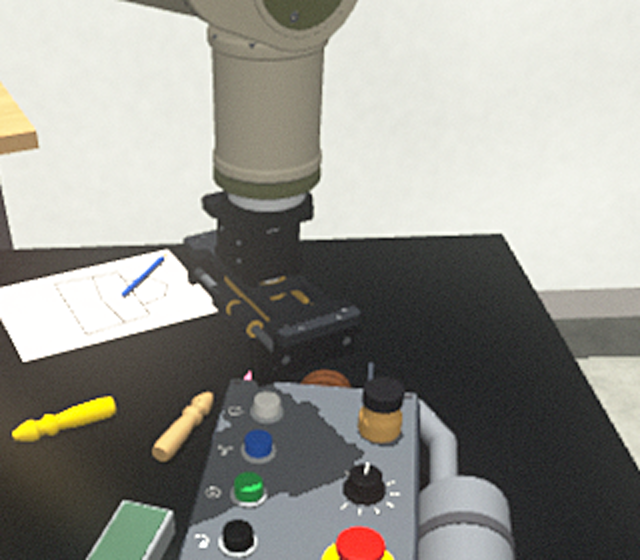

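Emit:
arm_command(moves=[0.3,-0.4,0,0,0,0,0.5,0,0,0,0.5,0,0,0,0.5,0,0,0,0.4,0,0,0,0,0,0,0,0,0])

```text
time: 3.68
ee_pos: [0.512, 0.1384, 0.1732]
eef_rot: [0.977, 0.215, -0.0, -0.0]
ft_force: [-0.2, 0.1, 0.6]
width: 0.0007
grip_force: 0.0
```

Emit:
arm_command(moves=[0,0,0.2,0,0,0,0.2,0,0,0,0,0])

```text
time: 3.93
ee_pos: [0.512, 0.1385, 0.1693]
eef_rot: [0.977, 0.215, -0.0, 0.0]
ft_force: [-0.2, 0.2, 0.6]
width: 0.0004
grip_force: 0.0
```

Emit:
arm_command(moves=[0,0,0.2,0,0,0,0,0])

```text
time: 4.1
ee_pos: [0.5122, 0.1386, 0.1675]
eef_rot: [0.977, 0.215, 0.0, 0.0]
ft_force: [0.1, 0.5, 0.3]
width: 0.0002
grip_force: 0.0
```

Emit:
arm_command(moves=[0,0,0.2,0,0,0,0,0])

```text
time: 4.27
ee_pos: [0.5122, 0.1386, 0.1655]
eef_rot: [0.977, 0.215, 0.0, 0.0]
ft_force: [-0.1, -0.3, 1.2]
width: 0.0005
grip_force: 0.5
```

Emit:
arm_command(moves=[0,0,0.2,0,0,0,0,0])

```text
time: 4.43
ee_pos: [0.5122, 0.1386, 0.1635]
eef_rot: [0.977, 0.215, 0.0, 0.0]
ft_force: [-0.4, -0.3, 1.8]
width: 0.0005
grip_force: 1.1
```

Emit:
arm_command(moves=[0,0,0.1,0,0,0,0,0,0,0,0,0])

```text
time: 4.68
ee_pos: [0.5123, 0.1386, 0.1626]
eef_rot: [0.977, 0.215, 0.0, 0.0]
ft_force: [-0.2, 0.3, 3.7]
width: 0.0004
grip_force: 1.9
```

Emit:
arm_command(moves=[0,0,0.2,0,0,0,0.1,0,0,0,0,0,0,0,0,0])

```text
time: 5.02
ee_pos: [0.5122, 0.1386, 0.1596]
eef_rot: [0.977, 0.215, 0.0, 0.0]
ft_force: [-0.3, -0.3, 4.6]
width: 0.0003
grip_force: 2.2
```

Emit:
arm_command(moves=[0,0,0.1,0,0,0,0,0,0,0,0,0])

```text
time: 5.27
ee_pos: [0.5123, 0.1386, 0.1587]
eef_rot: [0.977, 0.215, 0.0, 0.0]
ft_force: [-0.7, 0.0, 5.7]
width: 0.001
grip_force: 2.8
```

Emit:
arm_command(moves=[0,0,0.1,0,0,0,0,0,0,0,-0.8,0,0,0,-1,0,0,0,-1,0,-1.2,1.6,0,0,-1.2,1.7,0,0,-1.2,1.6,0,0,0,0,0,0,0,0,0,0])

```text
time: 6.1
ee_pos: [0.5002, 0.078, 0.1862]
eef_rot: [0.977, 0.214, 0.0, 0.0]
ft_force: [-0.6, 0.4, 0.4]
width: 0.0002
grip_force: 0.0
```

```bash
python3 - <<'E'
from h import *
s=r.camera("side"); q=r.read_state(); print(q['ee_pos'],q['ft_force'])
cv2.imwrite("pics/s4.png",cv2.resize(s[170:290,270:400],None,fx=4,fy=4,interpolation=2)[:,:,::-1])
E
```

```text
[0.50021819 0.07912013 0.18617847] [-0.53956692  0.56984573  0.20338398]
```

View pics/s4.png

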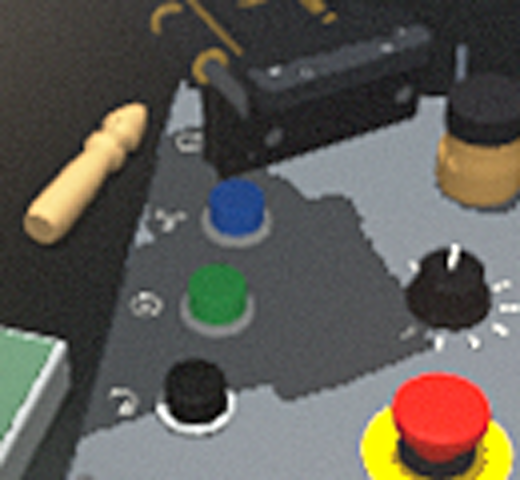

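Emit:
arm_command(moves=[0,0,-2,0,0,0,-3,0,0,0,-3,0,0,0,-2,0,0,0,0,0])

```text
time: 6.57
ee_pos: [0.5017, 0.0809, 0.2902]
eef_rot: [0.976, 0.216, 0.003, 0.0]
ft_force: [-0.7, 0.5, -0.4]
width: 0.0005
grip_force: 0.0
```

```bash
python3 - <<'E'
from h import *
s=r.camera("side"); q=r.read_state(); print(q['ee_pos'],q['ft_force'])
cv2.imwrite("pics/s5.png",cv2.resize(s[150:290,270:400],None,fx=4,fy=4,interpolation=2)[:,:,::-1])
E
```

```text
[0.50100849 0.08057564 0.28781421] [ 0.7813784   0.0185707  -0.67501353]
```

View pics/s5.png

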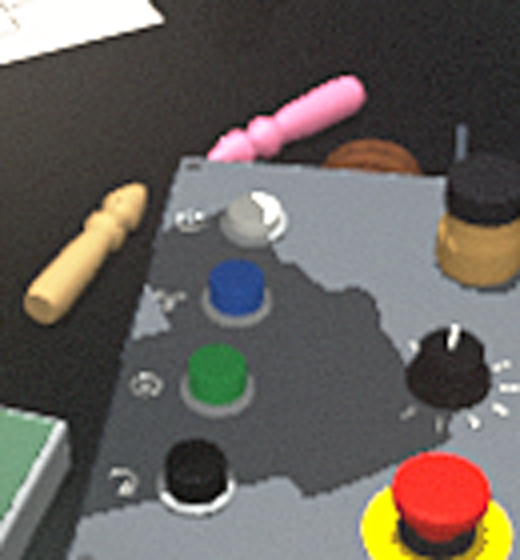

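The white cap (crop 252,217) now sits clearly lower than the others, so it is latched. Nothing else has moved. Blue is next.

Emit:
arm_command(moves=[0,0.1,2,0,0,0,3,0,0,0,3,0,0,0,2,0,0,0,1,0,0,0,0.5,0,0,0,0.3,0,0,0,0,0,0,0,0,0])

```text
time: 7.37
ee_pos: [0.5011, 0.0783, 0.1685]
eef_rot: [0.977, 0.215, 0.001, 0.0]
ft_force: [0.7, 0.5, 0.4]
width: 0.0007
grip_force: 0.0
```

Emit:
arm_command(moves=[0,0,0.2,0,0,0,0.2,0,0,0,0.1,0,0,0,0,0,0,0,0,0])

```text
time: 7.78
ee_pos: [0.5013, 0.0783, 0.1632]
eef_rot: [0.977, 0.215, 0.001, 0.0]
ft_force: [2.7, 0.9, 5.1]
width: 0.0007
grip_force: 2.3
```

Emit:
arm_command(moves=[0,0,0.1,0,0,0,0.1,0,0,0,0,0,0,0,0,0])

```text
time: 8.12
ee_pos: [0.5012, 0.0783, 0.1611]
eef_rot: [0.977, 0.215, 0.001, 0.0]
ft_force: [3.8, 1.5, 5.2]
width: 0.0004
grip_force: 2.4
```

Emit:
arm_command(moves=[0.05,0,0.1,0,0,0,0.1,0,0,0,0,0,0,0,0,0])

```text
time: 8.45
ee_pos: [0.5013, 0.0783, 0.1589]
eef_rot: [0.977, 0.215, 0.0, 0.0]
ft_force: [3.8, 1.8, 5.3]
width: 0.0004
grip_force: 2.6
```

Emit:
arm_command(moves=[0,0,0.1,0,0,0,0,0,0,0,0,0])

```text
time: 8.7
ee_pos: [0.5013, 0.0783, 0.1584]
eef_rot: [0.977, 0.215, 0.001, 0.0]
ft_force: [-0.1, -0.9, 11.0]
width: 0.0007
grip_force: 5.3
```

Emit:
arm_command(moves=[0,0,-0.8,0,0,0,-1.2,0,0,0,-2,0,0,0,-3,0,0,0,-3,0,0,0,-2,0,-1,1.2,0,0,-1.3,1.8,0,0,-1.3,1.8,0,0,0,0,0,0,0,0,0,0])

```text
time: 9.62
ee_pos: [0.4879, 0.0184, 0.2779]
eef_rot: [0.977, 0.213, -0.0, 0.0]
ft_force: [-0.2, 0.6, 0.1]
width: 0.0006
grip_force: 0.0
```

```bash
python3 - <<'E'
from h import *
s=r.camera("side"); q=r.read_state(); print(q['ee_pos'],q['ft_force'])
cv2.imwrite("pics/s6.png",cv2.resize(s[150:290,270:400],None,fx=4,fy=4,interpolation=2)[:,:,::-1])
E
```

```text
[0.48801564 0.01962012 0.27792223] [ 0.58779906 -0.78416262 -0.30852561]
```

View pics/s6.png

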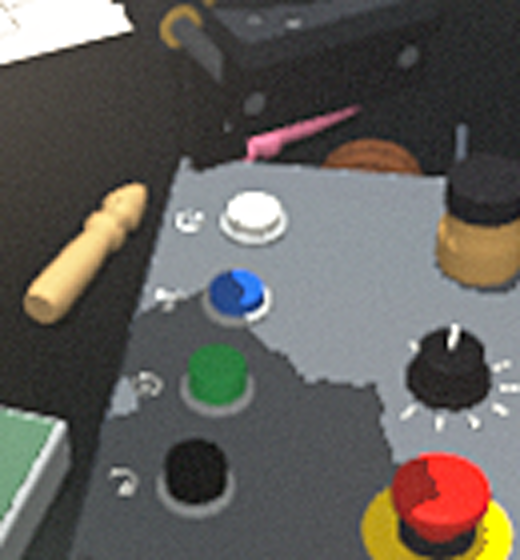

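Blue (crop 237,293) is now low too, so it is latched. It reached its stop near z = 0.158, so I'll press green only to about 0.161.

Emit:
arm_command(moves=[0,-0.1,2,0,0,0,3,0,0,0,3,0,0,0,1.5,0,0,0,0.7,0,0,0,0.4,0,0,0,0,0,0,0,0,0])

```text
time: 10.33
ee_pos: [0.4885, 0.021, 0.1726]
eef_rot: [0.977, 0.215, 0.001, 0.0]
ft_force: [-0.1, -0.1, 0.4]
width: 0.0005
grip_force: 0.0
```

Emit:
arm_command(moves=[0,0,0.2,0,0,0,0.2,0,0,0,0.2,0,0,0,0.2,0,0,0,0,0,0,0,0,0])

```text
time: 10.83
ee_pos: [0.4883, 0.0206, 0.1638]
eef_rot: [0.977, 0.215, 0.001, 0.0]
ft_force: [2.4, -0.6, 2.4]
width: 0.0003
grip_force: 1.3
```

Emit:
arm_command(moves=[0,0,0.2,0,0,0,0,0,0,0,0,0])

```text
time: 11.08
ee_pos: [0.4883, 0.0206, 0.1617]
eef_rot: [0.977, 0.215, 0.0, 0.0]
ft_force: [2.6, 0.7, 3.4]
width: 0.0003
grip_force: 1.6
```

Emit:
arm_command(moves=[0,0,0.15,0,0,0,0,0,0,0,0,0])

```text
time: 11.33
ee_pos: [0.4883, 0.0205, 0.1603]
eef_rot: [0.977, 0.215, 0.0, 0.0]
ft_force: [2.3, 0.1, 4.1]
width: 0.0002
grip_force: 2.1
```

Emit:
arm_command(moves=[0,0,0.1,0,0,0,0,0,0,0,0,0])

```text
time: 11.58
ee_pos: [0.4883, 0.0206, 0.1593]
eef_rot: [0.977, 0.215, 0.0, 0.0]
ft_force: [2.4, 0.9, 5.2]
width: 0.0003
grip_force: 2.6
```

Emit:
arm_command(moves=[0,0,-0.8,0,0,0,-1.2,0,0,0,-2,0,0,0,-3,0,0,0,-3,0,0,0,-3,0,-1,1.2,0,0,-2,2,0,0,-2,2,0,0,-2,2,0,0,-2,2,0,0,-2,2,0,0])

```text
time: 12.58
ee_pos: [0.4339, -0.1283, 0.2899]
eef_rot: [0.977, 0.215, -0.0, 0.0]
ft_force: [0.5, -0.1, -0.6]
width: 0.0007
grip_force: 0.0
```

Emit:
arm_command(moves=[-2,2,0,0,-2,2,0,0,-2,2,0,0,-2,2,0,0,-2,2,0,0,-2,2,0,0,-1,1,0,0,0,0,0,0,0,0,0,0,0,0,0,0])

```text
time: 13.42
ee_pos: [0.3719, -0.2988, 0.2894]
eef_rot: [0.977, 0.215, 0.0, -0.0]
ft_force: [0.5, 1.3, 1.0]
width: 0.0003
grip_force: 0.0
```

```bash
python3 - <<'E'
from h import *
t,s=r.camera("top"),r.camera("side"); q=r.read_state(); print(q['ee_pos'],q['ft_force'])
v=np.hstack([cv2.resize(t[120:270,240:440],None,fx=2,fy=3.2),cv2.resize(s[170:290,270:370],None,fx=4,fy=4)])
cv2.imwrite("pics/s7.png",v[:,:,::-1])
E
```

```text
[ 0.37205757 -0.29868957  0.28937163] [ 0.0298577   1.00194298 -0.32319853]
```

View pics/s7.png

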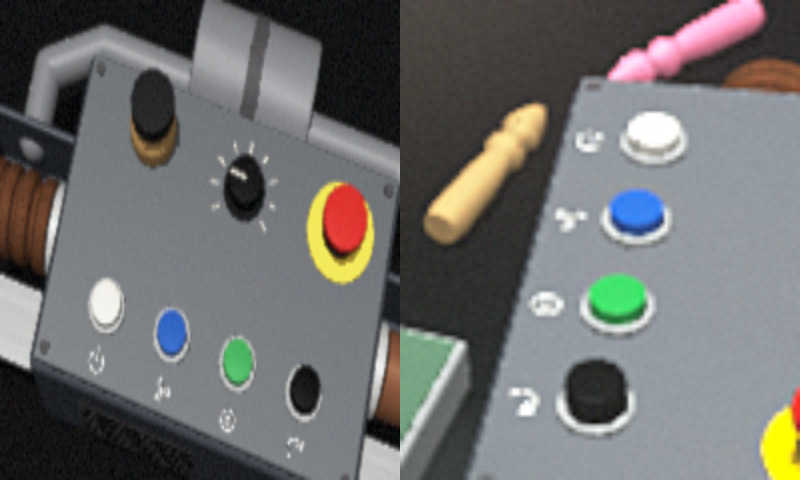

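White, blue and green (side crop 653,133; 637,212; 617,298) all sit equally low, while black is still up. Nothing has moved, so I'm handing in.

```bash
python3 -c "
from bench import r
print(r.close_job())"
```

```text
the job is handed in; nothing more can be done
None
```

I pressed white, blue and green in that order, letting go of each before the next. The last pictures show all three down and black still up, and nothing appears to have moved. I handed the job in at about 13.5 s, with no score reported back.

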